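Latch the packed transport case

ROBOT

A 6-joint arm with a two-finger parallel gripper is mounted at the origin on the work surface. World frame = base frame: x ahead of the robot, y to its left, z up, the work surface at z = 0. Lengths are in mm, angles in rad, forces in N, time in s.
With the tool pointing down it reaches from about 275 to 1000 mm from the base axis. Payload 8.4 kg.
Tool frame: the origin (TCP) lies at the very end of the fingers, on their centre line; the grasp point (between the pads) lies 19 mm behind it; x points along the fingers, y is the direction in which the jaws open and shut, and the axes are right-handed (so a half turn about x gives the same grasp; the last joint's range is limited). The gripper opens to 85 mm and grips with 20 to 120 N. Pads are 22 mm wide; open, the fingers measure 114 mm over their backs; the gripper's body (76 mm by 85 mm) begins 54 mm behind the grasp point. The pads swing forward as they close: fully open they stand 13 mm farther back than shut.
Start: joints at [-1.259, 0.353, 1.633, -0, 1.155, -0.002], TCP at [192.921, -594.483, 231.281] pointing down, gripper open.
Joint ranges: [-2.63, 2.63], [-0.92, 2.1], [0.06, 2.66], [-1.3, 4.44], [0, 2.69], [-3.02, 3.02]. Speed limits (rad/s): [2.22, 2.22, 2.79, 3.14, 3.14, 3.14].

INTERFACE

Orientations are given as [roll, pitch, yaw] about the fixed x, y, z axes, in that order (R = Rz(yaw) Ry(pitch) Rx(roll)).
In Python, from rig import r, grab_frame, camera_params, sign_off gives the robot as it stands.
- The arm moves only by the tool drive_tool, never from a script. Its argument "rows" is one flat list of numbers, 7 for each row, row after row: the shift along the tool's x, y, z in mm, then the turn, a rotation vector about the tool's x, y, z in degrees, then the opening in per cent of the stroke, from 0 (shut) to 100 (fully open). In form: [x, y, z, rx, ry, rz, fingers, x, y, z, rx, ry, rz, fingers, ...]. A call has 1 to 10 rows; each row is the pose to reach, as a shift and turn from the pose measured when the call began, along the tool's axes at that moment; what a row does not reach only later rows make up. A row lasts 1/8 s, in which the tool goes at most 62.5 mm and 10.7 degrees, less where a joint would pass 70% of its speed; a pose out of reach is approached as far as the arm can. A call with a gripper value outside its range is refused whole. The fingers move at their own pace and stop on an object; "newtons" is the grip in N (left out, the last holds). Time passes only in rows, so rows that repeat a pose let the fingers close. It gives the time, the measured TCP pose, the force and the opening at its end, in the units of the state.
- r.sense(): the state, without advancing time (a new reading comes with each control period).
- grab_frame(name): name is "side" or "top"; returns the picture (384x512x3 uint8, red, green, blue); there is no depth.
- camera_params(name): a dict with "vertical_fov" (degrees; the focal length in pixels is half the picture's height over the tangent of half this angle, whatever the lens; pixels are square), "cx", "cy" (the principal point, pixels), "pose" (4x4, takes a point from camera to world coordinates). Camera axes: x right, y down, z forward; pixel columns grow to the right and rows downward; lengths in mm; the calibration is good to about 2 mm. A picture is of the moment at which its call begins. camera_params takes no time and is no camera call.
- sign_off(): hands the job in, once; it reports no verdict.
The state is a dict: "clock": time; "qpos": joint angles; "qvel": joint speeds; "joint_efforts": joint torques, N m; "eef_pos": TCP position; "tcp_rot": TCP orientation; "contact_force": force on the tool from outside, world axes, zero at the start; "wrist_torque": the same for the moment, N m; "opening": opening from 0.0 (shut) to 1.0 (fully open).
Only numpy, scipy, OpenCV 4.12 (cv2) and the standard library are available. Lean on these libraries where they do the work, as an engineer would, in place of code of your own. Each camera call takes 0.05 s, during which the arm holds its last target.

TASK

Shut the draw latch on top of the grey transport case in front of you, whose packing holds the lid a little ajar: hook the brass loop behind the lip of the keeper on the lid, then push the lever over and down until it snaps past centre and lies flat, so that the lid is drawn in. Feel the loop into the keeper's slot and press the lever home gently, forcing neither, disturb nothing else on the bench and let go of everything.

Things in the scene. Friction and masses are not known exactly. Their poses are not given: they have to be found in the camera images.
- lever_pivot (a point): Axis of the latch lever, 22 mm above the flat top of the grey, aluminium-edged case (260 mm along y, 157 along x, top 180 above the bench, heavy, does not move). Frame of the case: x level, across the seam from the lever's half to the lid (the way the loop reaches), y along the seam, z up. Only the latch, 42 mm wide along y, stands on the top.
- keeper_home (a point): Fixed point, axes as lever_pivot, 19 mm above the case top: where the keeper's seat for the bar (keeper_seat) comes when the lid is drawn in. Until then packed foam holds the lid ajar: the keeper stands 4.5 to 11.5 mm farther along +x, 1 to 2 mm lower; how far is not measured. The lid springs back if pushed: about 11 N per mm at the keeper.
- case: The standing case, origin on the bench under the seam, axes as above. Keeper on the lid: steel, 22 mm wide along y. Measured from the bar's seat: wall face 3 mm to -x; lip above, underside +3 and top +7 mm, ending at +4 mm in x; then a slot 10 mm wide, open above, down to the lid; then a guard as high as the lip. The bar drops into the slot and is drawn back under the lip.
- loop_bar (a point): Middle of the cross bar at the free end of the brass loop: 6 mm round bar, 42 mm wide outside, 30 inside, 66.5 mm from its pins on the lever to the bar's axis. Can be pinched by its two sides. x of its frame runs along the loop, away from the lever. More than 20 N of the bar down on lip, guard or lid would mark them.
- lever_tip (a point): On the lever's outer face (the one to push), 55 mm from the pivot. Steel lever, 26 mm wide; the flat outer face lies 7 mm off the line through the pivot and runs to 60 mm, then curls up to 72. When shut the lever points away from the lid, this face level and on top. The loop's pins are on the lever, 16 mm from the pivot, in line with it. Over 35 N would bend it.
- lever (a joint): Lever angle, rad: 0 = flat, shut, on a hard stop; 1.57 = upright; more = leaning to the lid; 2.45 at most. Stays where left (0.06 N m). Hooked, it pulls taut between 1.0 and 1.65 (more if the lid is more ajar), resists most near 0.7 to 0.9 (4 to 16 N at lever_tip), goes slack at dead centre near 0.1, then snaps down and holds.
- loop (a joint): Loop angle to the lever, rad: the loop's rise above level on the lid side, plus the lever angle. About 0 when shut. It keeps this angle (0.025 N m friction) unless held: when the lever goes down, a bar not yet drawn back under the lip is lifted out of the slot.
- spool_red: Bystander: black cable spool with red cable, 90 mm across, 56 tall; origin under its centre.
- spool_yellow: Bystander: black spool with yellow cable, 80 mm across, 50 tall; origin under its centre.
- spool_blue: Bystander: black spool with blue cable, 80 mm across, 50 tall, by the case's end; origin under its centre.
- carton: Bystander: cardboard box 100 x 70 x 55 mm; origin under its centre.
- tape_roll: Bystander: roll of brown packing tape, 96 mm across, 45 tall, before the case; origin under its centre.
- scanner: Bystander: hand scanner, 190 mm long, 62 wide, 34 high, grey and black; origin at the bench under its middle.
- driver: Bystander: screwdriver with orange handle lying before the case; origin under its middle.

How it is judged (in metres and radians):
On the way, in this order (a step that is already met when the one before it is completed fails the run):
1. the loop's bar is caught under the keeper's lip while the lever is still up (x of loop_bar in the frame of keeper_seat between -0.003 and 0.004 m and z of loop_bar in the frame of keeper_seat below 0.002 m and value of joint lever above 0.7 rad), for 0.1 s.
2. the lever is snapped down flat (value of joint lever below 0.03 rad), for 0.2 s.
At the end, for the whole second after the job is handed in: The lever lies flat (under 0.03 rad), the loop's bar sits within 3 mm of its seat behind the keeper's wall and under the lip, and the lid is drawn in (keeper within 3 mm of keeper_home) (value of joint lever below 0.03 rad and x of loop_bar in the frame of keeper_seat between -0.003 and 0.003 m and z of loop_bar in the frame of keeper_seat below 0.002 m and x of keeper_seat in the frame of keeper_home below 0.003 m); the robot touches nothing.
It fails at once if the lever (lever_c0, lever_c1) is pressed with more than 35 N (contact force between anything else and lever_c0 above 35 N or contact force between anything else and lever_c1 above 35 N).
It fails at once if the loop is forced down on the lid, the keeper's lip or its guard (lid_c0, c2, c3) with more than 20 N (contact force between loop_c0 and lid_c0 above 20 N or contact force between loop_c0 and lid_c2 above 20 N or contact force between loop_c0 and lid_c3 above 20 N).
It fails at once if a thing that stands or lies on the bench is shifted by more than 10 mm (distance of any of spool_red, spool_yellow, spool_blue, carton, tape_roll, scanner, driver from where it was at the start of the episode above 0.01 m).
It also fails if it takes over 51 s, if anything falls off the work surface, if the arm or the gripper's body presses on something with over 40 N, if the wrist force passes 120 N, or if a joint passes its speed limit or range.

## Working session

There is one attempt and no reset: what is moved stays moved. The work goes in short steps, Python scripts to look and compute and a tool call to move; the robot and the scene stay as the last step left them, time stands still between calls to the robot, and variables do not carry over. Pictures are saved under pics/ and viewed, and the job is handed in when it is done.

Besides the shell and the picture viewer there is one more tool, called after ">>>" as name(argument=value, ...) on one line, values as JSON. drive_tool: Moves the arm, as the interface text tells. Its arguments: {"type":"object","properties":{"rows":{"type":"array","items":{"type":"number"}},"newtons":{"type":"number"}},"required":["rows"]}

```bash
ls; mkdir -p pics; python3 - <<'E'
from rig import r, grab_frame, camera_params
import cv2
print(r.sense())
for n in("side","top"):
    print(camera_params(n)); cv2.imwrite(f"pics/{n}0.png",cv2.cvtColor(grab_frame(n),cv2.COLOR_RGB2BGR))
E
```

```text
pics
{'clock': 0.0, 'qpos': array([-1.25940181e+00,  3.53620688e-01,  1.63411325e+00, -7.17956635e-06,
        1.15520102e+00, -2.41883082e-03]), 'qvel': array([-0.00094469,  0.00049591, -0.00136108, -0.00096555, -0.0027011 ,
        0.00039126]), 'joint_efforts': array([ 3.15788617e-03, -6.05237961e+01, -3.42061007e+01, -6.84993643e-05,
        9.22858104e-03,  5.46765065e-06]), 'eef_pos': array([ 192.77499944, -594.04131252,  230.58776612]), 'tcp_rot': array([-1.5683247 ,  1.56945401,  1.8870842 ]), 'contact_force': array([ 0.17200369,  0.55645594, -0.04832106]), 'wrist_torque': array([-0.01330883,  0.01548366, -0.00347264]), 'opening': 1.0042822567354726}
{'vertical_fov': 51.16018497009182, 'cx': 260.2947766835671, 'cy': 194.83317772897357, 'pose': array([[-8.60466514e-01, -3.72288440e-01,  3.47848668e-01,
         9.55868462e+01],
       [-5.09019722e-01,  5.98276274e-01, -6.18841193e-01,
         8.00028612e+02],
       [ 2.22778173e-02, -7.09553957e-01, -7.04298858e-01,
         1.08858291e+03],
       [ 0.00000000e+00,  0.00000000e+00,  0.00000000e+00,
         1.00000000e+00]])}
{'vertical_fov': 55.757781821411044, 'cx': 259.9241956943935, 'cy': 194.22491910627556, 'pose': array([[-2.76822360e-02, -9.97503465e-01,  6.49656094e-02,
         5.06752360e+02],
       [-9.99602610e-01,  2.79692834e-02,  3.51296234e-03,
        -2.70135639e+01],
       [-5.32123364e-03, -6.48425461e-02, -9.97881320e-01,
         1.14905386e+03],
       [ 0.00000000e+00,  0.00000000e+00,  0.00000000e+00,
         1.00000000e+00]])}
```

View pics/side0.png

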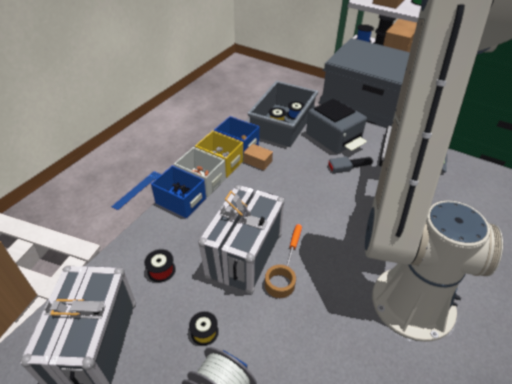

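View pics/top0.png

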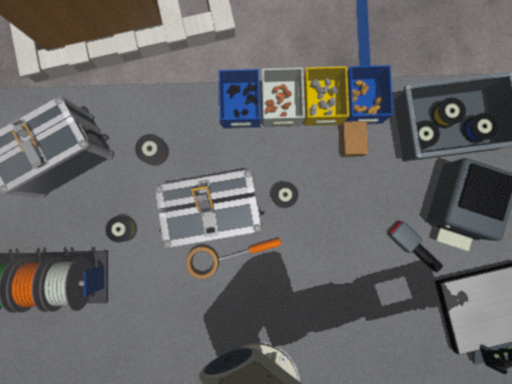

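```bash
python3 - <<'E'
import cv2
a=cv2.imread("pics/side0.png");b=cv2.imread("pics/top0.png")
print(a.shape)
cv2.imwrite("pics/top_c.png",cv2.resize(b[130:280,150:350],None,fx=4,fy=4,interpolation=cv2.INTER_CUBIC))
cv2.imwrite("pics/side_c.png",cv2.resize(a[120:270,170:370],None,fx=4,fy=4,interpolation=cv2.INTER_CUBIC))
E
```

```text
(384, 512, 3)
```

View pics/top_c.png

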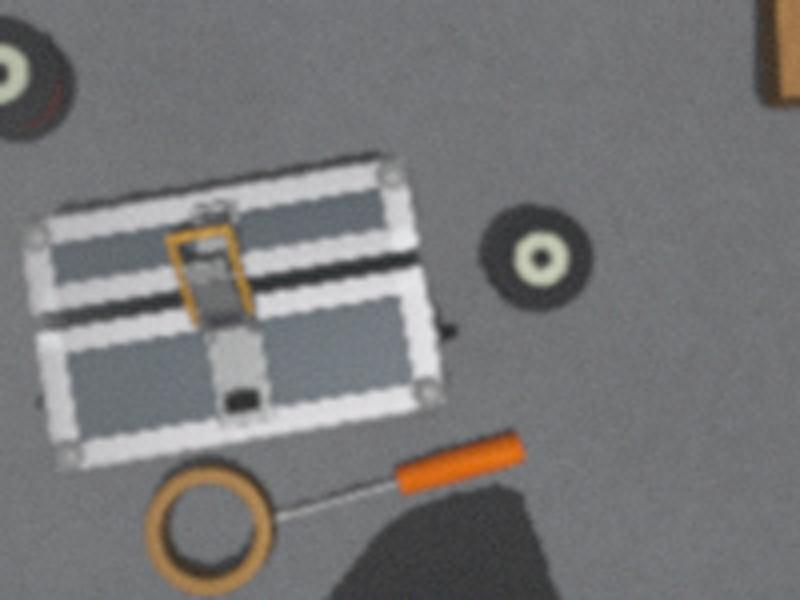

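View pics/side_c.png

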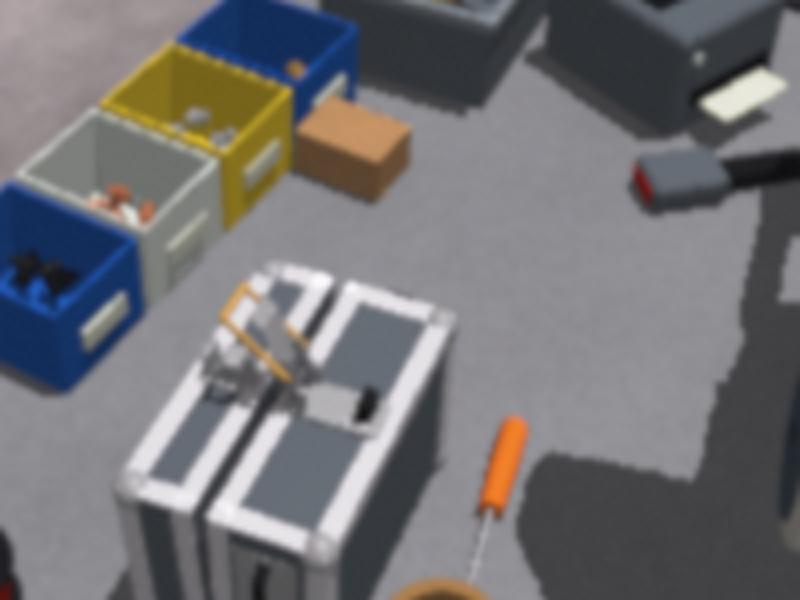

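The top view shows the case at about (208,208), yawed a few degrees, with the loop raised over the lid (bar near crop (167,238)-(234,228)). The lever leans toward the lid between the loop arms. The side view agrees, with the bar near crop (230,300). Next I'll get the numbers.

```bash
cat > h.py <<'E'
import numpy as np, cv2
from rig import r, grab_frame, camera_params
def P(n):
    c=camera_params(n); f=192/np.tan(np.radians(c["vertical_fov"]/2)); return f,c["cx"],c["cy"],np.array(c["pose"])
def ray(n,u,v):
    f,cx,cy,T=P(n); d=T[:3,:3]@np.array([(u-cx)/f,(v-cy)/f,1.]); return T[:3,3],d/np.linalg.norm(d)
def plane(n,u,v,z):
    o,d=ray(n,u,v); return o+d*(z-o[2])/d[2]
def tri(ut,us):
    o1,d1=ray("top",*ut);o2,d2=ray("side",*us)
    A=np.stack([d1,-d2],1); s=np.linalg.lstsq(A,o2-o1,rcond=None)[0]
    a=o1+d1*s[0];b=o2+d2*s[1]; return (a+b)/2,np.linalg.norm(a-b)
def proj(n,p):
    f,cx,cy,T=P(n); q=T[:3,:3].T@(np.array(p)-T[:3,3]); return np.array([cx+f*q[0]/q[2],cy+f*q[1]/q[2]])
def snap(tag,ct=(130,280,150,350),cs=(120,270,170,370),k=4):
    for n,c in(("top",ct),("side",cs)):
        im=cv2.cvtColor(grab_frame(n),cv2.COLOR_RGB2BGR); cv2.imwrite(f"pics/{n}_{tag}_raw.png",im)
        cv2.imwrite(f"pics/{n}_{tag}.png",cv2.resize(im[c[0]:c[1],c[2]:c[3]],None,fx=k,fy=k,interpolation=cv2.INTER_CUBIC))
E
python3 - <<'E'
from h import *
t=cv2.imread("pics/top0.png"); s=cv2.imread("pics/side0.png")
def T(u,v): return 150+(u+.5)/4-.5,130+(v+.5)/4-.5
def S(u,v): return 170+(u+.5)/4-.5,120+(v+.5)/4-.5
for n,im,b in(("top",t,(170,225,185,220)),("side",s,(185,220,220,255))):
    hsv=cv2.cvtColor(im,cv2.COLOR_BGR2HSV); m=cv2.inRange(hsv,(8,90,80),(28,255,255))
    mm=np.zeros_like(m); mm[b[0]:b[1],b[2]:b[3]]=m[b[0]:b[1],b[2]:b[3]]
    crop=cv2.resize(im[b[0]-5:b[1]+5,b[2]-10:b[3]+10],None,fx=12,fy=12,interpolation=cv2.INTER_CUBIC)
    cv2.imwrite(f"pics/{n}_loop.png",crop); print(n,"crop origin",b[2]-10,b[0]-5)
    # case: white aluminium
for name,c in(("FL lid left",(25,222)),("lid right",(395,155)),("near right",(440,400)),("near left",(65,468))):
    print(name,plane("top",*T(*c),180).round(1))
# seam line & bottom
print("bar triang L",tri(T(170,240),S(224,316)),"R",tri(T(232,230),S(242,288)))
E
```

```text
top crop origin 175 165
side crop origin 210 180
FL lid left [602.1 254.9 180. ]
lid right [640.3   5.5 180. ]
near right [475.6 -20.2 180. ]
near left [437.5 229.8 180. ]
bar triang L (array([580.14426806, 141.64496227, 263.84831495]), np.float64(0.3893240009614875)) R (array([587.17690648, 105.20683516, 257.8530687 ]), np.float64(2.806497137264658))
```

```bash
sleep 0
```

```text
(no output)
```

View pics/top_loop.png

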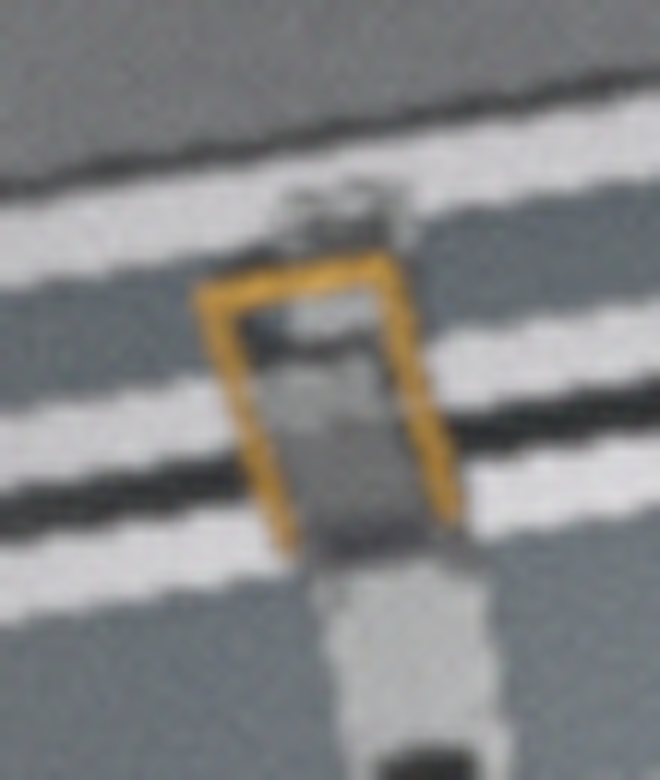

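View pics/side_loop.png

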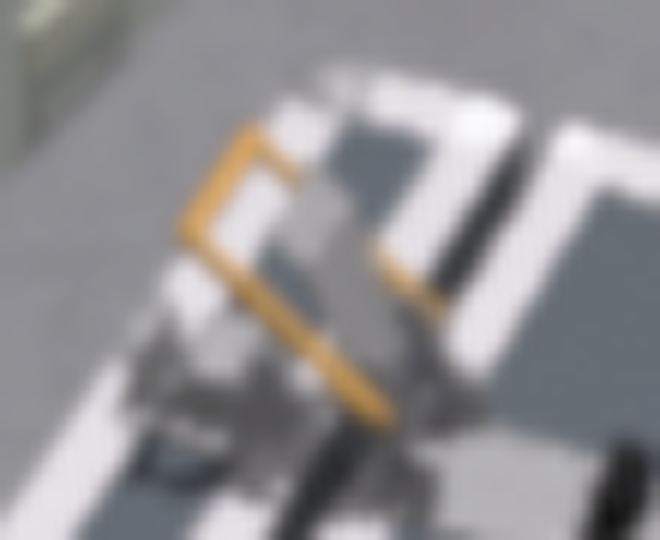

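```bash
python3 - <<'E'
from h import *
def T(u,v): return 175+(u+.5)/12-.5,165+(v+.5)/12-.5
def S(u,v): return 210+(u+.5)/12-.5,180+(v+.5)/12-.5
ex=np.array([np.cos(.151),np.sin(.151),0]);ey=np.array([-ex[1],ex[0],0])
def show(n,t,s):
    p,e=tri(T(*t),S(*s)); print(n,p.round(1),"err",round(e,1),"case xy",round(p@ex,1),round(p@ey,1))
    return p
m=show("barmid",(301,277),(219,180))
show("barL",(212,290),(190,228));show("barR",(390,263),(248,132))
a=show("armLend",(290,545),(385,420));b=show("armRend",(450,520),(440,308))
show("armLmid",(250,420),(287,325))
show("levertip mid",(318,350),(318,200))
for n,c in(("guardtop",(345,205)),("keeper patch",(330,310)),("guard L",(285,215)),("guard R",(405,200)),("plate far mid",(410,560)),("plate L",(330,640)),("plate R",(490,640))):
  for z in(180,203):
    p=plane("top",*T(*c),z); print(n,z,p.round(1),(p@ex).round(1),(p@ey).round(1))
for n,c in(("keep L near",(150,400)),("keep",(215,345)),("plate mid R",(400,520))):
    p=plane("side",*S(*c),203); print(n,p.round(1),(p@ex).round(1),(p@ey).round(1))
# seam edges in top, fits
t=cv2.imread("pics/top0.png").astype(float).mean(2)
seam=[];near=[];far=[]
for u in list(range(160,188))+list(range(218,252)):
    col=cv2.GaussianBlur(t,(3,3),0)[:,u]
    v0=208-(u-160)*.143
    w=np.arange(int(v0-7),int(v0+8)); wt=np.clip(130-col[w],0,None); 
    if wt.sum()>50: seam.append((u,(w*wt).sum()/wt.sum()))
q=np.array([plane("top",u,v,180) for u,v in seam]); 
l=cv2.fitLine(q[:,:2].astype(np.float32),cv2.DIST_HUBER,0,.01,.01).ravel(); print(l, np.degrees(np.arctan2(-l[0],l[1])), "seam x",(q@ex).mean(), (q@ex).std())
E
```

```text
barmid [584.8 123.5 262.7] err 0.1 case xy 596.7 34.1
barL [582.  141.3 263.1] err 1.5 case xy 596.6 52.1
barR [587.6 105.5 262.5] err 1.0 case xy 596.8 15.9
armLend [531.  134.3 217.4] err 0.8 case xy 545.1 52.9
armRend [535.9  99.5 223.2] err 0.8 case xy 544.8 17.8
armLmid [556.6 138.2 240.4] err 1.1 case xy 571.0 52.9
levertip mid [565.4 118.  262.5] err 9.9 case xy 576.7 31.6
guardtop 180 [608.  127.4 180. ] 620.2 34.5
guardtop 203 [605.6 123.7 203. ] 617.3 31.2
keeper patch 180 [584.5 131.2 180. ] 597.6 41.7
keeper patch 203 [582.7 127.4 203. ] 595.2 38.3
guard L 180 [606.1 140.9 180. ] 620.4 48.1
guard L 203 [603.8 136.9 203. ] 617.5 44.5
guard R 180 [608.7 114.  180. ] 618.9 21.1
guard R 203 [606.3 110.6 203. ] 616.0 18.1
plate far mid 180 [528.3 114.3 180. ] 539.4 33.6
plate far mid 203 [527.7 111.  203. ] 538.4 30.3
plate L 180 [511.  132.4 180. ] 525.1 54.1
plate L 203 [510.9 128.7 203. ] 524.4 50.3
plate R 180 [510.   96.9 180. ] 518.8 19.1
plate R 203 [509.9  93.9 203. ] 518.3 16.2
keep L near [591.1 148.3 203. ] 606.7 57.7
keep [587.9 124.1 203. ] 599.9 34.3
plate mid R [517. 149. 203.] 533.5 69.6
[ 1.4199863e-01 -9.8986685e-01  5.4853815e+02  1.5059416e+02] -171.83647 seam x 564.7315762255118 0.9749456355285041
```

```bash
python3 - <<'E'
from h import *
ex=np.array([np.cos(.147),np.sin(.147),0]);ey=np.array([-ex[1],ex[0],0])
s=cv2.imread("pics/side0.png"); x0,y0,k=208,192,20
c=cv2.resize(s[y0:y0+30,x0:x0+38],None,fx=k,fy=k,interpolation=cv2.INTER_LANCZOS4)
c=cv2.convertScaleAbs(c,alpha=1.3,beta=-40)
cv2.imwrite("pics/side_k.png",c)
d=c.copy()
for x in range(580,630,5):
    a=[tuple(int(v) for v in ((proj("side",x*ex+y*ey+np.array([0,0,204.]))-[x0,y0]+.5)*k)) for y in(26,48)]
    cv2.line(d,a[0],a[1],(0,0,255) if x%10 else (0,255,0),1); cv2.putText(d,str(x),a[1],0,.4,(255,0,0),1)
cv2.imwrite("pics/side_k2.png",d)
t=cv2.imread("pics/top0.png"); x0,y0,k=185,172,20
c=cv2.resize(t[y0:y0+30,x0:x0+38],None,fx=k,fy=k,interpolation=cv2.INTER_LANCZOS4)
for x in range(580,630,5):
    a=[tuple(int(v) for v in ((proj("top",x*ex+y*ey+np.array([0,0,204.]))-[x0,y0]+.5)*k)) for y in(26,48)]
    cv2.line(c,a[0],a[1],(0,0,255) if x%10 else (0,255,0),1); cv2.putText(c,str(x),a[1],0,.4,(255,0,0),1)
cv2.imwrite("pics/top_k2.png",c)
E
```

```text
(no output)
```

View pics/side_k2.png

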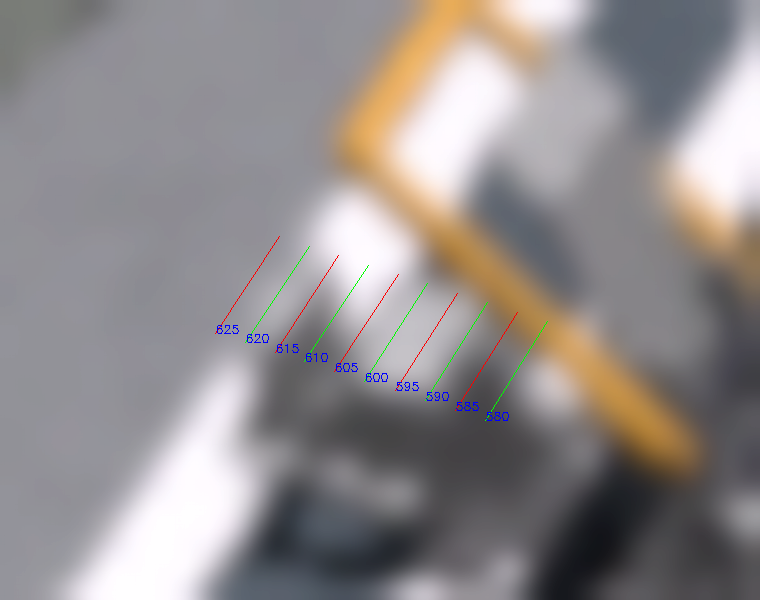

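View pics/top_k2.png

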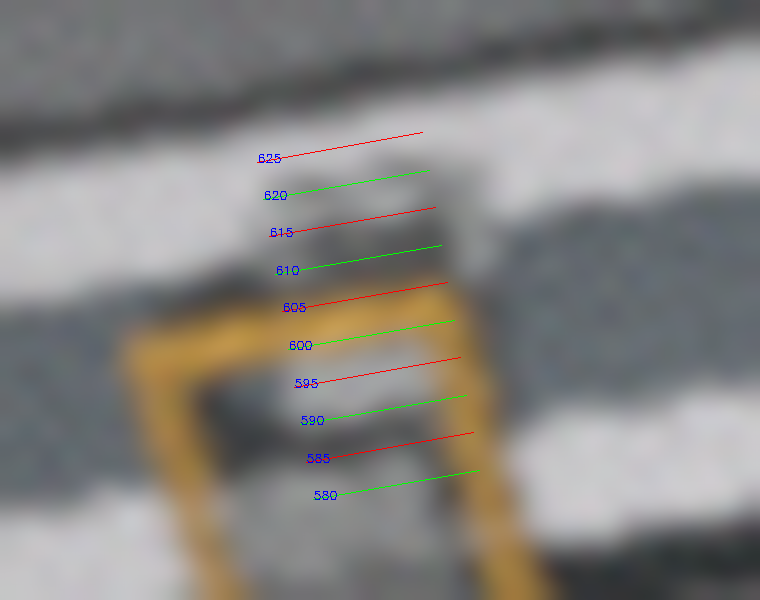

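View pics/side_k.png

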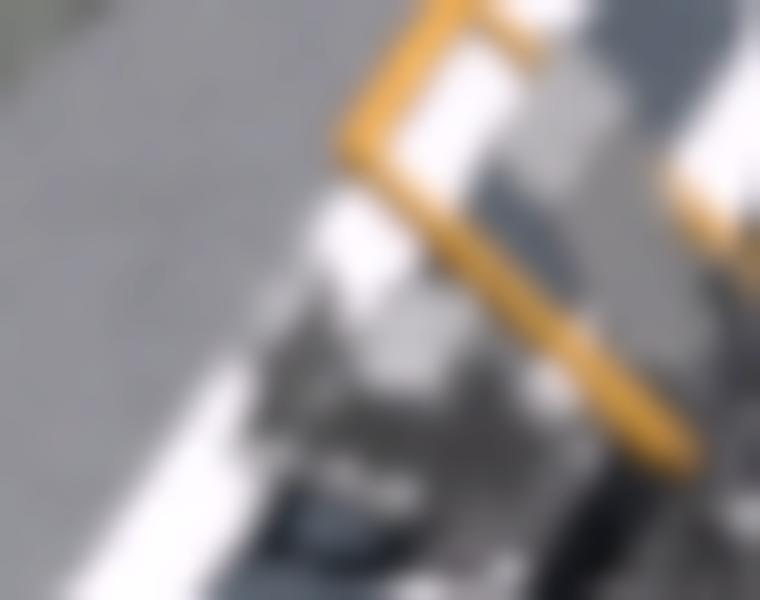

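```bash
cat >> h.py <<'E'
from scipy.spatial.transform import Rotation as R
YAW=.147
EX=np.array([np.cos(YAW),np.sin(YAW),0]);EY=np.array([-EX[1],EX[0],0]);EZ=np.array([0,0,1.])
def w2c(p): return np.array([p@EX,p@EY,p[2]])
def c2w(c): return c[0]*EX+c[1]*EY+c[2]*EZ
def pose():
    s=r.sense(); return np.array(s["eef_pos"]),R.from_euler("xyz",s["tcp_rot"]),s
def tool(tilt,flip):
    # tilt>0: body leans to +x (pointing down and -x)
    a=np.radians(tilt); x=-np.sin(a)*EX-np.cos(a)*EZ; y=EY*flip
    return R.from_matrix(np.stack([x,y,np.cross(x,y)],1))
def go(c,tilt,d=11.,flip=1,pr=True):
    """case point c to lie d behind TCP on centre line; returns tool shift, rotvec deg"""
    p,Q,s=pose(); G=tool(tilt,flip); t=c2w(np.array(c,float))+d*G.as_matrix()[:,0]
    sh=Q.inv().apply(t-p); rv=np.degrees((Q.inv()*G).as_rotvec())
    if pr: print("row",sh.round(1),rv.round(1),"target tcp",t.round(1))
    return sh,rv
def here(d=11.):
    p,Q,s=pose(); M=Q.as_matrix(); b=p-d*M[:,0]
    f=s["contact_force"]
    print("t",round(s["clock"],2),"bar c",w2c(b).round(1),"tilt",round(np.degrees(np.arctan2(-M[:,0]@EX,-M[2,0])),1),"F case",w2c(np.array(f)).round(1),"T",np.round(s["wrist_torque"],2),"open",round(s["opening"],3),"q",np.round(s["qpos"],2))
E
python3 - <<'E'
from h import *
p,Q,s=pose();print(Q.as_matrix().round(3)); here()
print(w2c(np.array([584.8,123.5,262.7])))
for f in(1,-1): go((596.7,36.5,340),0,flip=f);go((596.7,36.5,263),-10,flip=f)
E
```

```text
[[-0.     0.309 -0.951]
 [ 0.001 -0.951 -0.309]
 [-1.    -0.001  0.   ]]
t 0.1 bar c [ 103.7 -615.9  241.6] tilt 0.0 F case [0.3 0.5 0.6] T [ 0.04  0.   -0.04] open 0.998 q [-1.26  0.35  1.63 -0.    1.16 -0.  ]
[596.58208537  36.51171613 262.7       ]
row [ -97.7 -561.6 -594.5] [-1.704e+02 -1.000e-01  0.000e+00] target tcp [584.9 123.5 329. ]
row [ -20.9 -561.2 -596.4] [-169.8   -1.3   14.9] target tcp [586.8 123.8 252.2]
row [ -97.7 -561.6 -594.5] [9.6 0.  0.1] target tcp [584.9 123.5 329. ]
row [ -20.9 -561.2 -596.4] [ 9.5 10.   0.9] target tcp [586.8 123.8 252.2]
```

>>> drive_tool(rows=[-60,0,0,0,0,0,100,-98,-60,-60,5,0,0,100,-98,-562,-594,9.6,0,0,100,-98,-562,-594,9.6,0,0,100,-98,-562,-594,9.6,0,0,100,-98,-562,-594,9.6,0,0,100,-98,-562,-594,9.6,0,0,100,-98,-562,-594,9.6,0,0,100,-98,-562,-594,9.6,0,0,100,-98,-562,-594,9.6,0,0,100], newtons=20)

```text
clock: 1.35
eef_pos: [459.5, -103.0, 324.9]
tcp_rot: [-1.523, 1.57, 1.765]
contact_force: [1.1, -0.9, 0.5]
opening: 0.998
```

```bash
python3 - <<'E'
from h import *
here(); go((596.7,36.5,340),0,flip=-1)
E
```

```text
t 1.35 bar c [ 439.5 -169.2  335.9] tilt 0.0 F case [ 0.9 -1.   0.5] T [-0.02 -0.08 -0.03] open 0.998 q [-0.22  0.02  1.83  0.    1.29  1.2 ]
row [  -3.9 -205.8 -157.1] [-0.   0.   0.1] target tcp [584.9 123.5 329. ]
```

>>> drive_tool(rows=[-4,-206,-157,0,0,0,80,-4,-206,-157,0,0,0,80,-4,-206,-157,0,0,0,80,-4,-206,-157,0,0,0,80,-4,-206,-157,0,0,0,80,-4,-206,-157,0,5,0,80,-4,-206,-157,0,10,0,80])

```text
clock: 2.22
eef_pos: [584.6, 123.3, 328.5]
tcp_rot: [-3.139, 1.395, 0.15]
contact_force: [-0.5, -0.8, 0.4]
opening: 0.798
```

```bash
python3 - <<'E'
from h import *
here(); go((596.7,36.5,340),0,flip=-1); go((596.7,36.5,263),-10,flip=-1);snap("a")
E
```

```text
t 2.23 bar c [594.5  36.4 339.3] tilt -10.1 F case [-0.6 -0.8  0.4] T [-0.04  0.06 -0.02] open 0.798 q [ 0.21  0.14  1.71 -0.01  1.12  1.64]
row [-0.5 -0.1 -0.4] [ -0.  -10.1   0. ] target tcp [584.9 123.5 329. ]
row [75.5 -0.1 11.2] [-0.  -0.1  0. ] target tcp [586.8 123.8 252.2]
```

View pics/side_a.png

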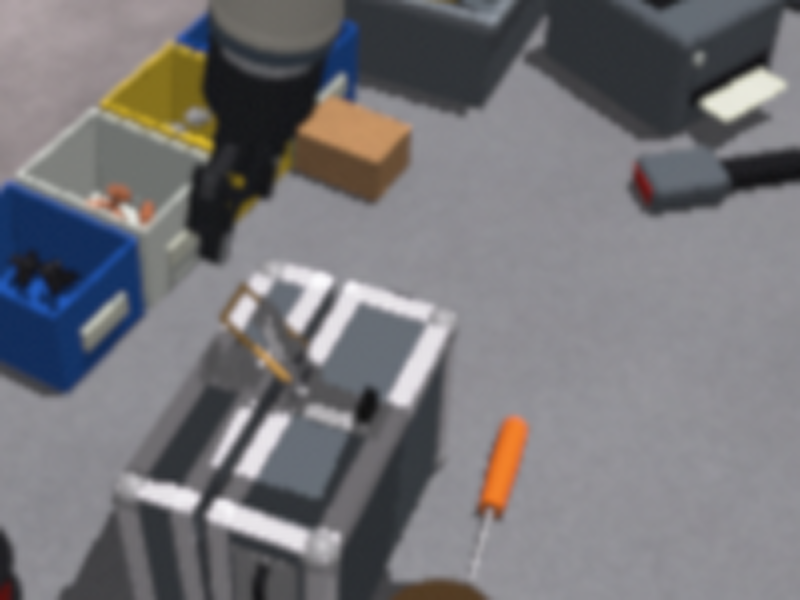

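The gripper, black at (230,190), is above the loop, whose bar is at (232,300). The view is clear, so I'll descend and close gently.

>>> drive_tool(rows=[40,0,6,0,0,0,80,75.5,0,11,0,0,0,80,75.5,0,11,0,0,0,70,75.5,0,11,0,0,0,60])

```text
clock: 2.82
eef_pos: [586.1, 123.1, 253.8]
tcp_rot: [-3.138, 1.396, 0.149]
contact_force: [0.2, 0.7, 0.3]
opening: 0.605
```

```bash
python3 - <<'E'
from h import *
here(); go((596.7,36.5,263),-10,flip=-1);snap("b")
E
```

```text
t 2.83 bar c [595.9  35.9 264.7] tilt -10.0 F case [0.3 0.6 0.3] T [-0.07  0.03  0.04] open 0.605 q [ 0.21  0.2   1.8  -0.01  0.97  1.64]
row [ 1.8 -0.6 -0.5] [-0.1 -0.   0. ] target tcp [586.8 123.8 252.2]
```

View pics/side_b.png

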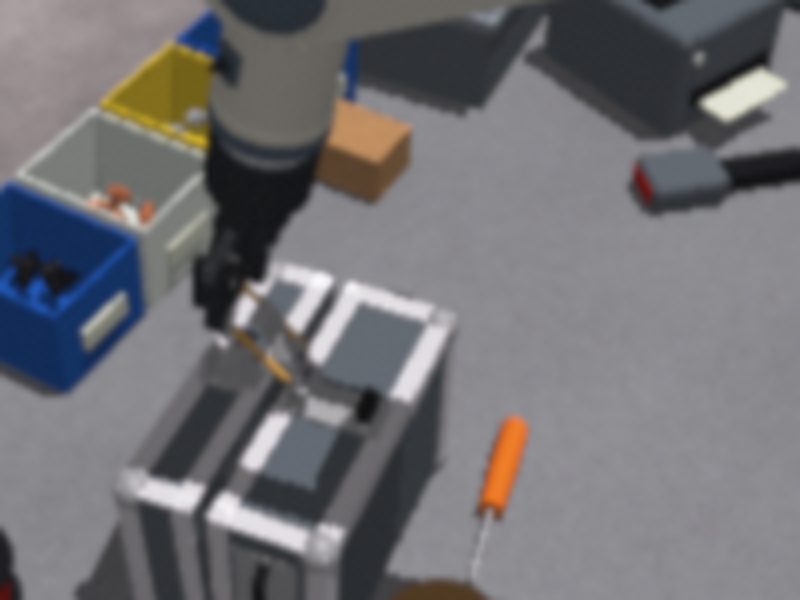

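The near finger covers the bar's left end at (215,300), so the pads straddle it. Closing now.

>>> drive_tool(rows=[1,-0.5,0,0,0,0,50,1,-0.5,0,0,0,0,44,1,-0.5,0,0,0,0,40,1,-0.5,0,0,0,0,40], newtons=20)

```text
clock: 3.42
eef_pos: [587.4, 124.4, 254.3]
tcp_rot: [-3.134, 1.392, 0.154]
contact_force: [2.7, 4.2, 3.2]
opening: 0.476
```

```bash
python3 - <<'E'
from h import *
here()
E
```

```text
t 3.42 bar c [597.3  37.  265.1] tilt -10.3 F case [3.2 3.8 3.2] T [ 0.77 -0.44  0.14] open 0.476 q [ 0.21  0.2   1.8  -0.01  0.96  1.64]
```

```bash
python3 - <<'E'
from h import *
here(9)
B=np.array([597.6,263.1]); a0=39; pin=B-66.5*np.array([np.cos(np.radians(a0)),np.sin(np.radians(a0))]); print(pin)
for a in(32,25,18,11,4,-3,-6):
    b=pin+66.5*np.array([np.cos(np.radians(a)),np.sin(np.radians(a))])
    print(a,b.round(1)); go((b[0],37.3,b[1]),-10+(39-a)*.55,d=9,flip=-1)
E
```

```text
t 3.42 bar c [597.7  37.  263.2] tilt -10.3 F case [3.2 3.8 3.2] T [ 0.77 -0.44  0.14] open 0.476 q [ 0.21  0.2   1.8  -0.01  0.96  1.64]
[545.91979356 221.250194  ]
32 [602.3 256.5]
row [ 7.4 -0.3 -2.7] [-0.1 -4.1  0.1] target tcp [591.3 125.3 247.5]
25 [606.2 249.4]
row [15.  -0.3 -4.7] [-0.1 -8.   0.1] target tcp [594.5 125.7 240.4]
18 [609.2 241.8]
row [22.9 -0.3 -5.7] [ -0.1 -11.8   0.1] target tcp [596.9 126.1 232.8]
11 [611.2 233.9]
row [30.8 -0.3 -5.7] [ -0.1 -15.7   0.1] target tcp [598.3 126.3 225. ]
4 [612.3 225.9]
row [38.8 -0.3 -4.7] [ -0.1 -19.5   0.1] target tcp [598.8 126.4 217. ]
-3 [612.3 217.8]
row [46.5 -0.3 -2.8] [ -0.1 -23.4   0.1] target tcp [598.2 126.3 209. ]
-6 [612.1 214.3]
row [49.8 -0.3 -1.6] [ -0.1 -25.    0.1] target tcp [597.7 126.2 205.6]
```

>>> drive_tool(rows=[3.7,-0.3,-1.3,0,-2,0,40,7.4,-0.3,-2.7,0,-4.1,0,40,11,-0.3,-3.8,0,-6,0,40,15,-0.3,-4.7,0,-8,0,40,19,-0.3,-5.3,0,-10,0,40,22.9,-0.3,-5.7,0,-11.8,0,40])

```text
clock: 4.18
eef_pos: [597.6, 126.1, 232.6]
tcp_rot: [-0.048, 1.543, -3.044]
contact_force: [4.2, 1.8, 2.5]
opening: 0.473
```

```bash
python3 - <<'E'
from h import *
here(9); snap("c")
E
```

```text
t 4.17 bar c [609.9  37.2 241.6] tilt 1.6 F case [4.4 1.2 2.5] T [ 0.38 -0.73  0.01] open 0.473 q [0.2  0.34 1.64 0.   1.18 1.63]
```

View pics/side_c.png

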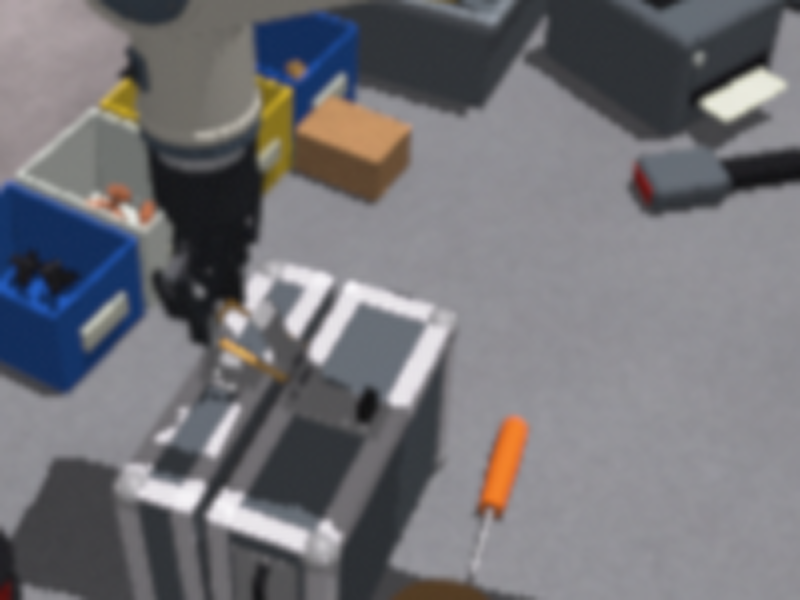

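The loop follows the gripper down, with its arm now at (255,358). I'll continue the arc to just above the lip.

```bash
python3 - <<'E'
from h import *
for x,z,t in((611.5,234,5),(612,226,9),(611.5,218,13),(611,214,16)): go((x,37.3,z),t,d=9,flip=-1)
E
```

```text
row [ 7.  -0.1 -1.2] [-0.1 -3.3  0.1] target tcp [598.7 126.3 225. ]
row [14.9 -0.1 -1.3] [-0.1 -7.3  0.1] target tcp [598.5 126.3 217.1]
row [22.8 -0.1 -0.4] [ -0.1 -11.3   0.1] target tcp [597.4 126.2 209.2]
row [26.7 -0.1  0.5] [ -0.1 -14.3   0.1] target tcp [596.5 126.  205.3]
```

>>> drive_tool(rows=[3.5,0,-0.6,0,-1.7,0,40,7,0,-1.2,0,-3.3,0,40,11,0,-1.3,0,-5.3,0,40,14.9,0,-1.3,0,-7.3,0,40,19,0,-0.9,0,-9.3,0,40,22.8,0,-0.4,0,-11.3,0,40,26.7,0,0.5,0,-14.3,0,40])

```text
clock: 5.15
eef_pos: [597.1, 126.0, 205.0]
tcp_rot: [-0.005, 1.291, -3.0]
contact_force: [7.6, 3.0, 1.1]
opening: 0.475
```

```bash
python3 - <<'E'
from h import *
here(9); snap("d")
E
```

```text
t 5.15 bar c [611.6  37.2 213.7] tilt 16.0 F case [7.9 1.9 1.1] T [ 0.44 -1.11 -0.06] open 0.475 q [0.2  0.51 1.48 0.02 1.43 1.62]
```

View pics/side_d.png

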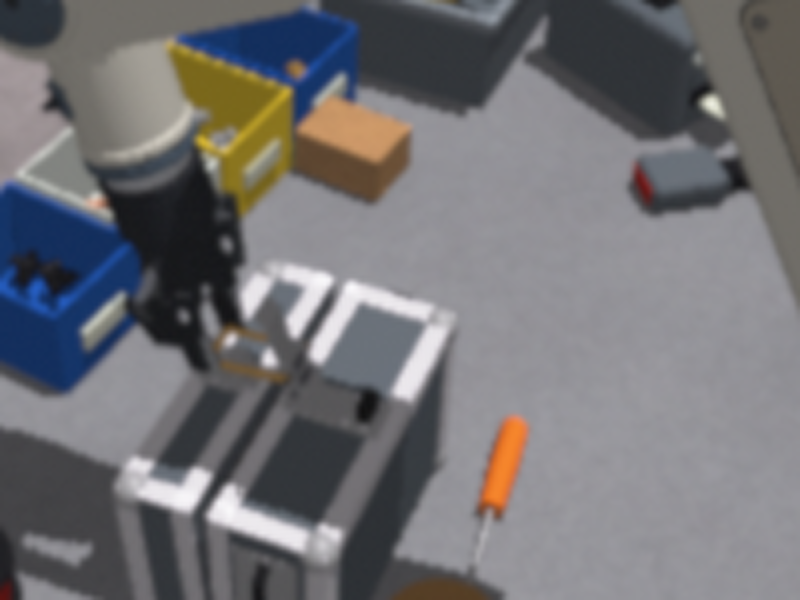

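View pics/top_d.png

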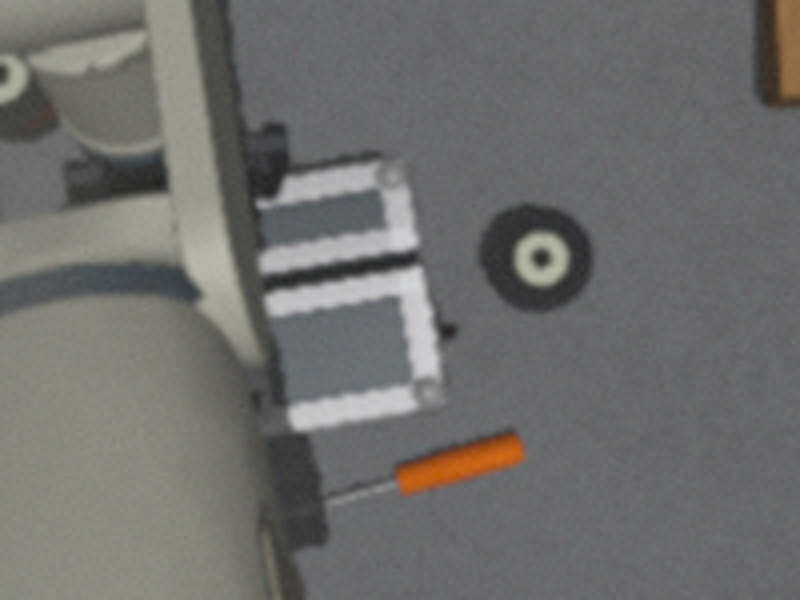

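>>> drive_tool(rows=[0.6,0,2,0,0,0,40,1.1,0,3.8,0,0,0,40,2.5,0,3.4,0,0,0,40,3.9,0,3,0,0,0,40,3.9,0,3,0,0,0,40])

```text
clock: 5.88
eef_pos: [592.9, 125.4, 200.9]
tcp_rot: [-0.005, 1.287, -3.001]
contact_force: [2.8, 2.5, 3.4]
opening: 0.476
```

```bash
python3 - <<'E'
from h import *
here(9)
E
```

```text
t 5.88 bar c [607.4  37.2 209.5] tilt 16.3 F case [3.1 2.  3.4] T [ 0.31 -0.44 -0.1 ] open 0.476 q [0.2  0.51 1.49 0.02 1.42 1.62]
```

>>> drive_tool(rows=[1,0,-0.3,0,0,0,40,2,0,-0.6,0,0,0,40,2.9,0,-0.8,0,0,0,40,2.9,0,-0.8,0,0,0,40])

```text
clock: 6.38
eef_pos: [593.3, 125.5, 198.4]
tcp_rot: [-0.006, 1.286, -3.002]
contact_force: [4.2, 2.8, 7.3]
opening: 0.474
```

```bash
python3 - <<'E'
from h import *
here(9)
E
```

```text
t 6.38 bar c [607.8  37.2 207.1] tilt 16.3 F case [4.6 2.2 7.3] T [ 0.29 -0.37 -0.01] open 0.474 q [0.2  0.51 1.49 0.02 1.42 1.62]
```

>>> drive_tool(rows=[0.7,0,-0.2,0,0,0,40,1.4,0,-0.4,0,0,0,40,1.4,0,-0.4,0,0,0,40])

```text
clock: 6.75
eef_pos: [593.3, 125.5, 197.1]
tcp_rot: [-0.006, 1.285, -3.002]
contact_force: [4.0, 1.8, 5.6]
opening: 0.476
```

```bash
python3 - <<'E'
from h import *
here(9)
E
```

```text
t 6.75 bar c [607.9  37.2 205.7] tilt 16.4 F case [4.2 1.2 5.6] T [ 0.33 -0.35 -0.13] open 0.476 q [0.2  0.52 1.49 0.02 1.42 1.62]
```

>>> drive_tool(rows=[1,0,-0.3,0,0,0,40,2,0,-0.6,0,0,0,40,2.9,0,-0.8,0,0,0,40,2.9,0,-0.8,0,0,0,40])

```text
clock: 7.25
eef_pos: [593.1, 125.5, 193.7]
tcp_rot: [-0.006, 1.284, -3.002]
contact_force: [3.2, 1.4, 1.1]
opening: 0.471
```

```bash
python3 - <<'E'
from h import *
here(9);snap("e")
E
```

```text
t 7.25 bar c [607.6  37.2 202.3] tilt 16.4 F case [3.4 0.9 1.1] T [ 0.31 -0.51 -0.13] open 0.471 q [0.2  0.52 1.5  0.02 1.41 1.62]
```

View pics/side_e.png

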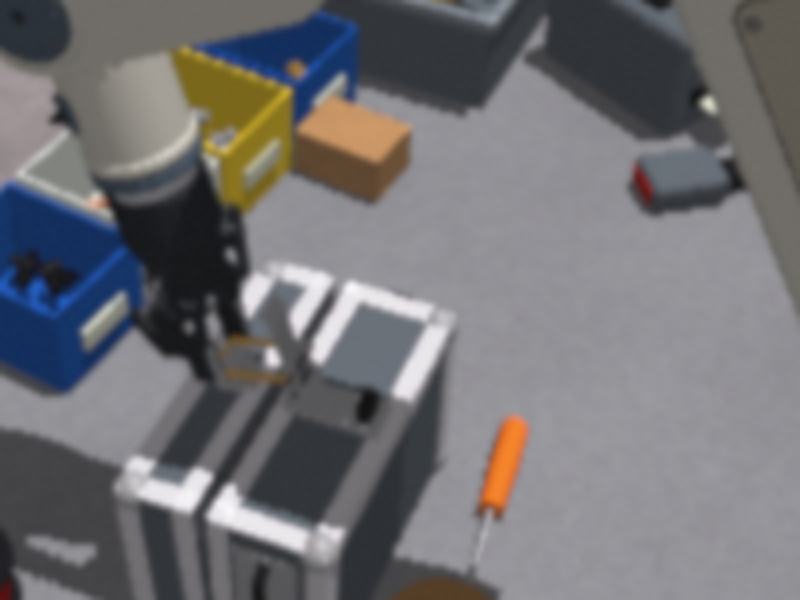

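```bash
python3 - <<'E'
from h import *
s=cv2.imread("pics/side_e_raw.png");x0,y0,k=212,192,18
c=cv2.resize(s[y0:y0+32,x0:x0+40],None,fx=k,fy=k,interpolation=cv2.INTER_CUBIC)
for x,z in((608,198),(608,207),(599,197)):
    a=[tuple(int(v) for v in ((proj("side",c2w(np.array([x,y,z])))-[x0,y0]+.5)*k)) for y in(19,55)]
    cv2.line(c,a[0],a[1],(0,0,255) if z!=207 else (0,255,0),1)
cv2.imwrite("pics/side_e2.png",c)
E
```

```text
(no output)
```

View pics/side_e2.png

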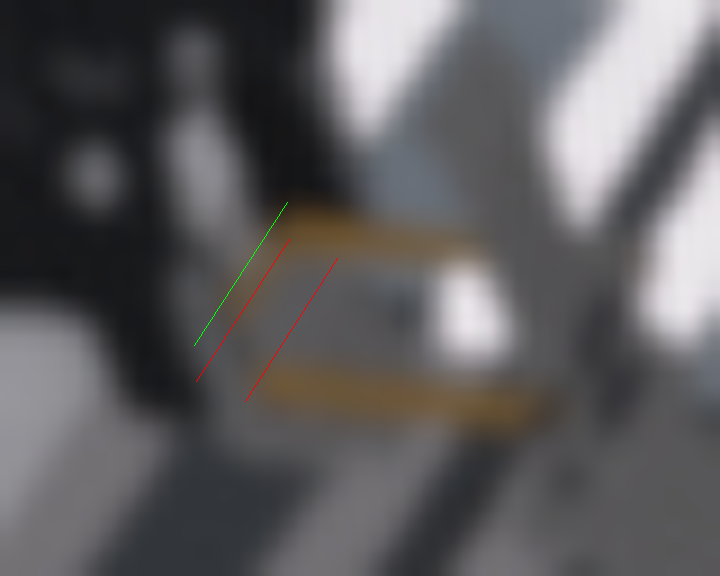

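```bash
python3 - <<'E'
from h import *
def S(u,v): return 212+(u+.5)/18-.5,192+(v+.5)/18-.5
def py(u,v,y):
    o,d=ray("side",*S(u,v)); t=(y-o@EY)/(d@EY); return w2c(o+t*d).round(1)
for y,pts in((55.3,((540,412),(400,397),(270,383))),(19.3,((480,245),(390,235),(300,225)))):
    for p in pts: print(y,p,py(*p,y))
print(py(255,280,36.5),py(240,300,36.5), py(265,270,30))
E
```

```text
55.3 (540, 412) [544.7  55.3 218.2]
55.3 (400, 397) [570.   55.3 210.8]
55.3 (270, 383) [593.9  55.3 203.9]
19.3 (480, 245) [571.9  19.3 211.7]
19.3 (390, 235) [588.6  19.3 207.2]
19.3 (300, 225) [605.6  19.3 202.6]
[605.6  36.5 205.7] [608.7  36.5 199.5] [607.1  30.  201.2]
```

>>> drive_tool(rows=[1.5,0,-0.4,0,0,0,40,3,0,-0.8,0,0,0,40,4.5,0,-1.2,0,0,0,40,6,0,-1.6,0,0,0,40,6,0,-1.6,0,0,0,40])

```text
clock: 7.98
eef_pos: [592.2, 125.3, 187.2]
tcp_rot: [-0.005, 1.282, -3.001]
contact_force: [-3.8, 1.5, 2.6]
opening: 0.474
```

```bash
python3 - <<'E'
from h import *
here(9);
E
```

```text
t 7.97 bar c [606.7  37.2 195.8] tilt 16.5 F case [-3.6  2.   2.6] T [ 0.13  0.71 -0.07] open 0.474 q [0.2  0.52 1.5  0.02 1.4  1.62]
```

>>> drive_tool(rows=[0.5,0,1.6,0,0,0,40,0.9,0,3.2,0,0,0,40,1.3,0,4.6,0,0,0,40,1.5,0,5.4,0,0,0,40,1.5,0,5.4,0,0,0,40])

```text
clock: 8.6
eef_pos: [588.5, 124.7, 187.6]
tcp_rot: [-0.006, 1.287, -3.002]
contact_force: [4.9, 3.1, 0.2]
opening: 0.471
```

```bash
python3 - <<'E'
from h import *
here(9);
E
```

```text
t 8.6 bar c [603.   37.2 196.2] tilt 16.3 F case [5.3 2.4 0.2] T [ 0.38 -0.87 -0.07] open 0.471 q [0.2  0.52 1.51 0.02 1.39 1.62]
```

>>> drive_tool(rows=[0.8,0,1.6,0,0,0,40,1.4,0,3.2,0,0,0,40,1.8,0,4.6,0,0,0,40,1.8,0,4.6,0,0,0,40,1.8,0,4.6,0,0,0,40])

```text
clock: 9.22
eef_pos: [586.6, 124.6, 187.6]
tcp_rot: [-0.007, 1.294, -3.003]
contact_force: [8.7, 3.7, -1.8]
opening: 0.467
```

```bash
python3 - <<'E'
from h import *
here(9);snap("f")
E
```

```text
t 9.22 bar c [601.   37.3 196.2] tilt 15.9 F case [ 9.2  2.4 -1.8] T [ 0.48 -1.55 -0.09] open 0.467 q [0.2  0.51 1.52 0.02 1.38 1.62]
```

View pics/side_f.png

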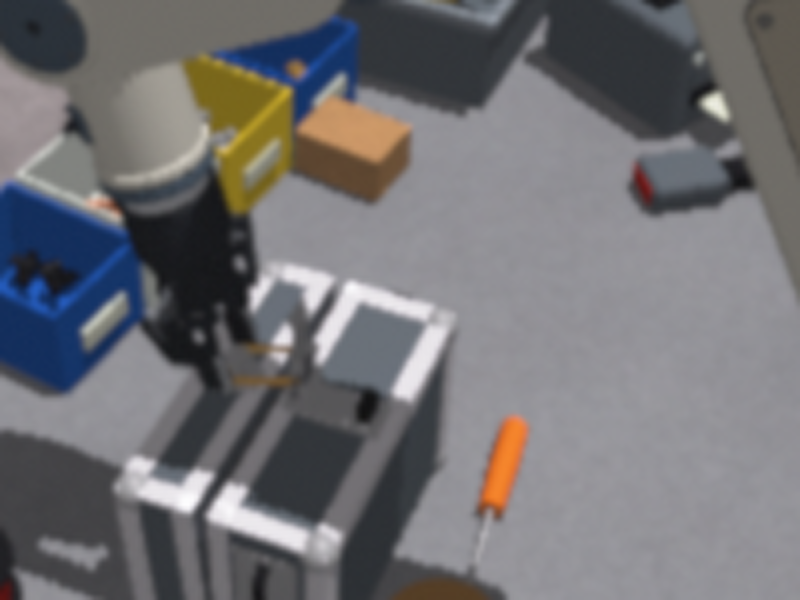

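>>> drive_tool(rows=[1,0,2.5,0,0,0,40,1.4,0,4,0,0,0,40,1.8,0,5.5,0,0,0,40,2,0,6.2,0,0,0,40,2,0,6.2,0,0,0,40])

```text
clock: 9.95
eef_pos: [585.1, 124.4, 187.9]
tcp_rot: [-0.008, 1.306, -3.004]
contact_force: [15.8, 4.0, -3.2]
opening: 0.472
```

```bash
python3 - <<'E'
from h import *
here(9);snap("g")
E
```

```text
t 9.95 bar c [599.4  37.3 196.6] tilt 15.2 F case [16.2  1.7 -3.2] T [ 0.61 -2.75 -0.13] open 0.472 q [0.2  0.5  1.54 0.02 1.37 1.62]
```

```bash
python3 - <<'E'
from h import *
s=cv2.imread("pics/side_g_raw.png");x0,y0,k=212,192,18
c=cv2.resize(s[y0:y0+32,x0:x0+40],None,fx=k,fy=k,interpolation=cv2.INTER_CUBIC)
c=cv2.convertScaleAbs(c,alpha=1.6,beta=-30)
cv2.imwrite("pics/side_g2.png",c)
E
```

```text
(no output)
```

View pics/side_g2.png

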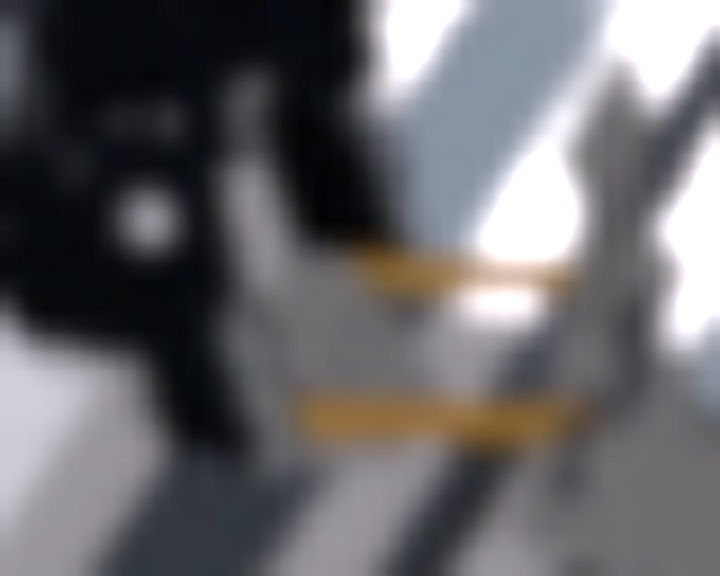

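The bar can no longer be seen between the arm ends: the lip covers it at (350,300). The 16 N of stiff resistance along x says it's seated against the wall. I'll relax the pull and release.

>>> drive_tool(rows=[0,0,1,0,0,0,40,0,0,1,0,0,0,40,0,0,1,0,0,0,55,0,0,1,0,0,0,70,0,0,1,0,0,0,75])

```text
clock: 10.68
eef_pos: [583.8, 124.0, 188.1]
tcp_rot: [-0.007, 1.305, -3.003]
contact_force: [-0.1, -0.0, -0.1]
opening: 0.752
```

```bash
python3 - <<'E'
from h import *
here(9)
E
```

```text
t 10.68 bar c [598.1  37.1 196.7] tilt 15.2 F case [-0.1 -0.  -0.1] T [ 0.01 -0.08 -0.02] open 0.752 q [0.2  0.5  1.54 0.02 1.37 1.62]
```

Released with no force on the tool. I'll retreat and look.

>>> drive_tool(rows=[-30,0,0,0,0,0,75,-80,0,-10,0,0,0,75,-130,0,-40,0,0,0,75,-150,0,-80,0,0,0,75,-150,0,-80,0,0,0,75])

```text
clock: 11.3
eef_pos: [701.3, 140.8, 311.5]
tcp_rot: [-0.006, 1.306, -3.003]
contact_force: [-1.0, -0.3, -1.2]
opening: 0.749
```

```bash
python3 - <<'E'
from h import *
here(9);snap("h1")
for n,x0,y0,w,hh,k in(("side",205,175,50,48,14),("top",180,160,50,48,14)):
    s=cv2.imread(f"pics/{n}_h1_raw.png")
    c=cv2.resize(s[y0:y0+hh,x0:x0+w],None,fx=k,fy=k,interpolation=cv2.INTER_CUBIC)
    cv2.imwrite(f"pics/{n}_h2.png",cv2.convertScaleAbs(c,alpha=1.2,beta=-10))
E
```

```text
t 11.3 bar c [716.7  36.5 320.2] tilt 15.1 F case [-1.1 -0.2 -1.2] T [ 0.05 -0.1  -0.04] open 0.749 q [0.19 0.6  1.09 0.01 1.71 1.62]
```

View pics/side_h2.png

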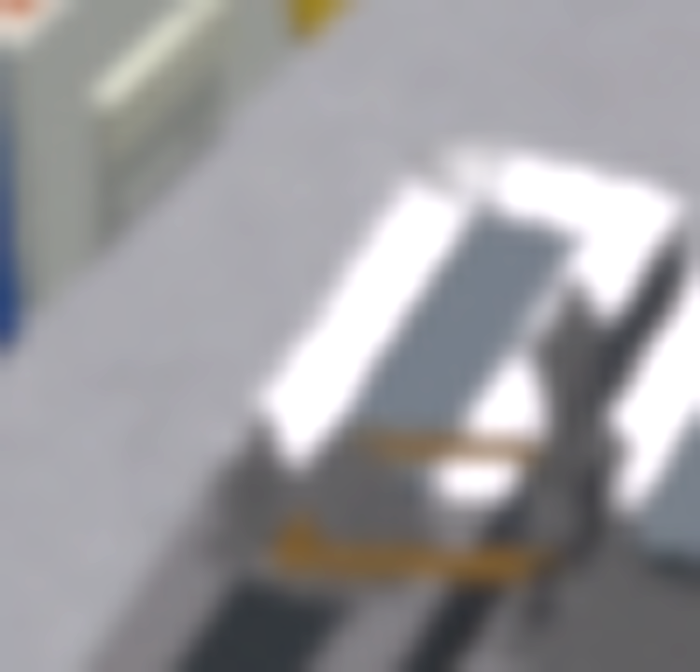

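View pics/top_h2.png

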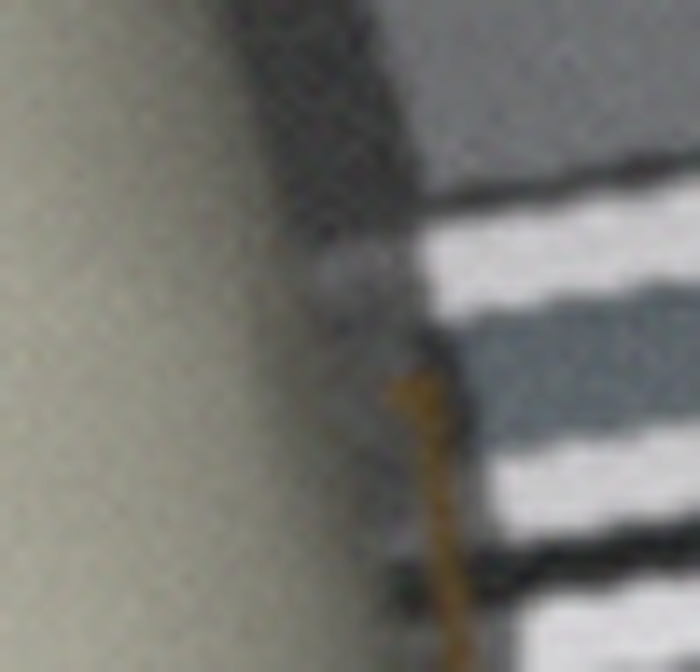

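The bar enters under the keeper at (295,545) in the side view, and it has stayed hooked. The lever stands nearly upright at (570,290-540). Next I'll measure the lever angle and plan the push.

```bash
python3 - <<'E'
from h import *
def S(u,v): return 205+(u+.5)/14-.5,175+(v+.5)/14-.5
def py(u,v,y):
    o,d=ray("side",*S(u,v)); t=(y-o@EY)/(d@EY); return w2c(o+t*d).round(1)
for p,y in(((575,290),36.5),((560,330),36.5),((575,400),36.5),((575,440),36.5),((545,560),55.5),((300,550),55.5),((295,520),55.5),((370,440),18),((530,450),18)): print(p,y,py(*p,y))
def plan(th,rho,tilt,corner=11):
    th=np.radians(th);t=np.radians(tilt)
    p=np.array([537,202])+rho*np.array([-np.cos(th),np.sin(th)])+7*np.array([np.sin(th),np.cos(th)])
    return p-corner*np.array([-np.cos(t),np.sin(t)])
q=plan(85,52,30); print(q)
go((q[0]+25,36.8,q[1]+20),30,d=0,flip=-1)
go((q[0]+10,36.8,q[1]),30,d=0,flip=-1)
E
```

```text
(575, 290) 36.5 [539.6  36.5 282.3]
(560, 330) 36.5 [543.   36.5 269.4]
(575, 400) 36.5 [539.8  36.5 250.1]
(575, 440) 36.5 [539.8  36.5 238. ]
(545, 560) 55.5 [538.4  55.5 220.6]
(300, 550) 55.5 [595.9  55.5 198.8]
(295, 520) 55.5 [596.7  55.5 207.9]
(370, 440) 18 [597.1  18.  196.3]
(530, 450) 18 [558.6  18.  209.2]
[548.96754371 248.9122145 ]
row [ 76.8   0.2 121.9] [ -0.1 -14.7   0.1] target tcp [562.4 120.5 268.9]
row [100.1   0.2 131.1] [ -0.1 -14.7   0.1] target tcp [547.5 118.3 248.9]
```

>>> drive_tool(rows=[0,0,50,0,-5,0,0,30,0,90,0,-10,0,0,60,0,115,0,-14.7,0,0,77,0,122,0,-14.7,0,0,77,0,122,0,-14.7,0,0,77,0,122,0,-14.7,0,0])

```text
clock: 12.15
eef_pos: [562.3, 120.7, 269.7]
tcp_rot: [-0.003, 1.048, -2.999]
contact_force: [0.1, -0.8, 0.7]
opening: -0.001
```

```bash
python3 - <<'E'
from h import *
here(0);snap("i")
go((549,36.8,250),30,d=0,flip=-1)
E
```

```text
t 12.15 bar c [574.   37.  269.7] tilt 30.0 F case [-0.  -0.8  0.7] T [ 0.05 -0.27  0.03] open -0.001 q [0.19 0.55 1.35 0.03 1.77 1.62]
row [29.7  0.3 12.2] [-0.  -0.1  0.1] target tcp [537.7 116.8 250. ]
```

View pics/side_i.png

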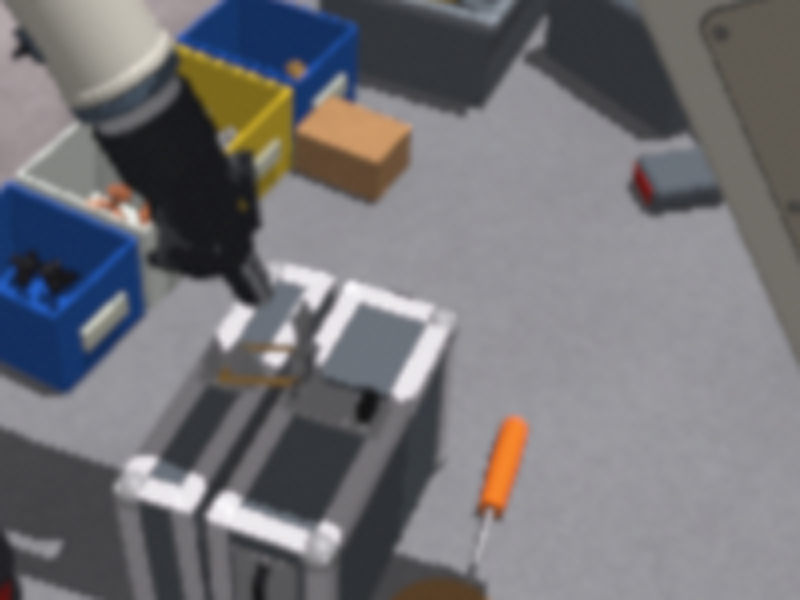

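>>> drive_tool(rows=[12,0.2,2,0,0,0,0,23.3,0.2,5,0,0,0,0,27,0.2,8.8,0,0,0,0,29.7,0.2,12.2,0,0,0,0,29.7,0.2,12.2,0,0,0,0])

```text
clock: 12.88
eef_pos: [537.7, 116.9, 250.3]
tcp_rot: [-0.003, 1.049, -2.999]
contact_force: [1.0, -0.4, -0.3]
opening: 0.002
```

```bash
python3 - <<'E'
from h import *
here(0)
E
```

```text
t 12.88 bar c [549.   36.9 250.3] tilt 29.9 F case [ 1.  -0.5 -0.3] T [ 0.09 -0.44 -0.01] open 0.002 q [0.19 0.52 1.43 0.03 1.71 1.62]
```

```bash
cat >> h.py <<'E'
def arc(th,rho=53,tilt=30,c=11,y=36.8):
    a=np.radians(th);t=np.radians(tilt)
    p=np.array([537,202])+rho*np.array([-np.cos(a),np.sin(a)])+7*np.array([np.sin(a),np.cos(a)])-c*np.array([-np.cos(t),np.sin(t)])
    sh,rv=go((p[0],y,p[1]),tilt,d=0,flip=-1,pr=False); print(th,p.round(1),"row",sh.round(1),rv.round(1))
def th(c=11,rho=None):
    p,Q,s=pose(); M=Q.as_matrix(); k=w2c(p+c*M[:,2]); v=k[[0,2]]-[537,202]
    R_=np.hypot(*v); ang=np.degrees(np.arctan2(v[1],-v[0])); print("th if contact",round(ang-np.degrees(np.arcsin(7/R_)),1),"radius",R_.round(1),"corner",k.round(1))
E
python3 - <<'E'
from h import *
th()
for a in range(84,48,-4): arc(a)
E
```

```text
th if contact 85.2 radius 53.8 corner [539.5  36.9 255.8]
84 [547.9 249.9] row [0.8 0.1 0.8] [-0.  -0.1  0.1]
80 [544.2 249.9] row [2.7 0.1 4. ] [-0.  -0.1  0.1]
76 [540.5 249.6] row [4.8 0.1 7.1] [-0.  -0.1  0.1]
72 [536.8 249.1] row [ 7.1  0.1 10. ] [-0.  -0.1  0.1]
68 [533.2 248.3] row [ 9.7  0.1 12.7] [-0.  -0.1  0.1]
64 [529.6 247.2] row [12.4  0.1 15.3] [-0.  -0.1  0.1]
60 [526.1 245.9] row [15.2  0.1 17.7] [-0.  -0.1  0.1]
56 [522.7 244.4] row [18.3  0.1 19.9] [-0.  -0.1  0.1]
52 [519.4 242.6] row [21.4  0.1 21.8] [-0.  -0.1  0.1]
```

>>> drive_tool(rows=[1.7,0,2.4,0,0,0,0,2.7,0,4,0,0,0,0,3.7,0,5.5,0,0,0,0,4.8,0,7.1,0,0,0,0,4.8,0,7.1,0,0,0,0])

```text
clock: 13.5
eef_pos: [530.2, 115.8, 249.7]
tcp_rot: [-0.003, 1.052, -2.999]
contact_force: [7.1, 0.7, -1.9]
opening: -0.0
```

```bash
python3 - <<'E'
from h import *
here(0);th();snap("j")
for a in range(76,48,-4): arc(a)
E
```

```text
t 13.5 bar c [541.5  36.9 249.7] tilt 29.7 F case [ 7.1 -0.4 -1.9] T [ 0.2  -1.29 -0.01] open -0.0 q [0.2  0.51 1.45 0.03 1.7  1.62]
th if contact 77.0 radius 53.4 corner [531.9  36.9 255.2]
76 [540.5 249.6] row [0.6 0.1 0.8] [-0.  -0.3  0.1]
72 [536.8 249.1] row [2.9 0.1 3.8] [-0.  -0.3  0.1]
68 [533.2 248.3] row [5.4 0.1 6.5] [-0.  -0.3  0.1]
64 [529.6 247.2] row [8.1 0.1 9.1] [-0.  -0.3  0.1]
60 [526.1 245.9] row [10.9  0.1 11.5] [-0.  -0.3  0.1]
56 [522.7 244.4] row [14.   0.1 13.7] [-0.  -0.3  0.1]
52 [519.4 242.6] row [17.1  0.1 15.6] [-0.  -0.3  0.1]
```

View pics/side_j.png

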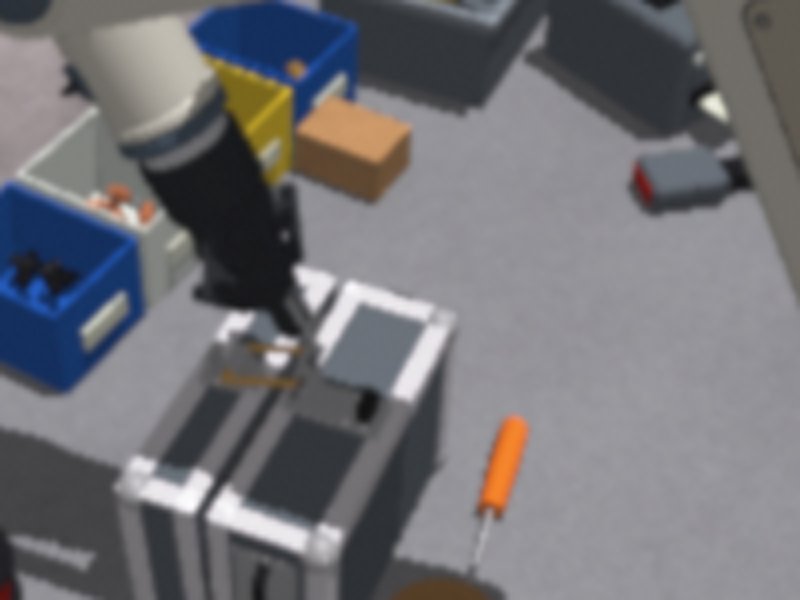

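The tip is on the lever's outer face at about (305,330), and 7 N says the loop is taut. I'll keep pushing along the arc in small steps.

>>> drive_tool(rows=[2.9,0,3.8,0,0,0,0,5.4,0,6.5,0,0,0,0,8.1,0,9.1,0,0,0,0,8.1,0,9.1,0,0,0,0])

```text
clock: 14.1
eef_pos: [520.1, 114.3, 247.3]
tcp_rot: [-0.004, 1.057, -3.0]
contact_force: [8.7, 0.9, -1.4]
opening: 0.001
```

```bash
python3 - <<'E'
from h import *
here(0);th()
for a in range(68,40,-4): arc(a)
E
```

```text
t 14.1 bar c [531.3  36.9 247.3] tilt 29.5 F case [ 8.8 -0.4 -1.4] T [ 0.21 -1.59 -0.04] open 0.001 q [0.2  0.49 1.48 0.03 1.68 1.62]
th if contact 65.6 radius 53.0 corner [521.7  36.9 252.8]
68 [533.2 248.3] row [-1.7  0.1 -1.2] [-0.  -0.5  0.1]
64 [529.6 247.2] row [0.9 0.1 1.4] [-0.  -0.5  0.1]
60 [526.1 245.9] row [3.8 0.1 3.8] [-0.  -0.5  0.1]
56 [522.7 244.4] row [6.8 0.1 6. ] [-0.  -0.5  0.1]
52 [519.4 242.6] row [10.   0.1  8. ] [-0.  -0.5  0.1]
48 [516.3 240.6] row [13.3  0.2  9.7] [-0.  -0.5  0.1]
44 [513.3 238.4] row [16.7  0.2 11.2] [-0.  -0.5  0.1]
```

>>> drive_tool(rows=[2,0,2.6,0,0,0,0,4.4,0,4.8,0,0,0,0,6.8,0,6,0,0,0,0,10,0,8,0,0,0,0,10,0,8,0,0,0,0])

```text
clock: 14.72
eef_pos: [510.4, 112.9, 243.0]
tcp_rot: [-0.004, 1.062, -3.0]
contact_force: [9.8, 0.7, 0.9]
opening: -0.003
```

```bash
python3 - <<'E'
from h import *
here(0);th();snap("k")
for a in range(52,24,-4): arc(a)
E
```

```text
t 14.72 bar c [521.5  36.9 243. ] tilt 29.1 F case [ 9.8 -0.8  0.9] T [ 0.22 -1.6   0.03] open -0.003 q [0.2  0.48 1.51 0.03 1.66 1.62]
th if contact 53.9 radius 52.7 corner [511.8  36.9 248.3]
52 [519.4 242.6] row [1.3 0.2 1.6] [-0.  -0.8  0.2]
48 [516.3 240.6] row [4.6 0.2 3.3] [-0.  -0.8  0.2]
44 [513.3 238.4] row [8.  0.2 4.9] [-0.  -0.8  0.2]
40 [510.4 235.9] row [11.5  0.2  6.2] [-0.  -0.8  0.2]
36 [507.8 233.3] row [15.1  0.2  7.2] [-0.  -0.8  0.2]
32 [505.3 230.5] row [18.7  0.2  8. ] [-0.  -0.8  0.2]
28 [503.  227.6] row [22.4  0.2  8.6] [-0.  -0.8  0.2]
```

View pics/side_k.png

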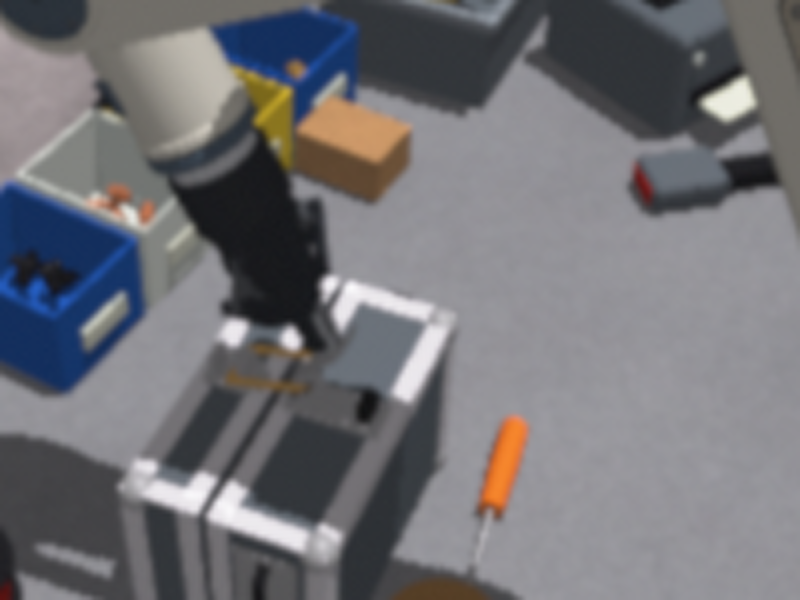

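The loop arms still reach from the keeper (230,375) to the lever, and the lever is going over under the fingertip at (320,340). Continuing.

>>> drive_tool(rows=[2.8,0,2.6,0,0,0,0,5.2,0,3.8,0,0,0,0,8,0,4.9,0,0,0,0,11.5,0,6.2,0,0,0,0,11.5,0,6.2,0,0,0,0])

```text
clock: 15.45
eef_pos: [501.2, 111.6, 236.5]
tcp_rot: [-0.004, 1.066, -3.0]
contact_force: [7.6, 0.6, 2.2]
opening: -0.003
```

```bash
python3 - <<'E'
from h import *
here(0);th()
for a in range(44,12,-4): arc(a)
E
```

```text
t 15.45 bar c [512.1  37.  236.5] tilt 28.9 F case [ 7.7 -0.5  2.2] T [ 0.18 -1.17  0.04] open -0.003 q [0.2  0.47 1.54 0.03 1.63 1.62]
th if contact 41.4 radius 52.7 corner [502.5  37.  241.8]
44 [513.3 238.4] row [-2.2  0.2 -0.1] [-0.1 -1.1  0.2]
40 [510.4 235.9] row [1.3 0.2 1.2] [-0.1 -1.1  0.2]
36 [507.8 233.3] row [4.9 0.2 2.3] [-0.1 -1.1  0.2]
32 [505.3 230.5] row [8.5 0.2 3.1] [-0.1 -1.1  0.2]
28 [503.  227.6] row [12.2  0.2  3.7] [-0.1 -1.1  0.2]
24 [501.  224.5] row [15.9  0.2  4. ] [-0.1 -1.1  0.2]
20 [499.1 221.2] row [19.7  0.2  4. ] [-0.1 -1.1  0.2]
16 [497.5 217.8] row [23.4  0.3  3.8] [-0.1 -1.1  0.2]
```

```bash
python3 - <<'E'
from h import *
arc(34);arc(28,53,28);arc(23,44,23,0);arc(18,45,18,0);arc(13,46,13,0)
E
```

```text
34 [506.5 231.9] row [6.7 0.2 2.7] [-0.1 -1.1  0.2]
28 [503.2 227.9] row [11.8  0.2  3.7] [-0.1  0.9  0.2]
23 [499.2 225.6] row [15.7  0.2  6.1] [-0.1  5.9  0.2]
18 [496.4 222.6] row [19.8  0.2  7.1] [-0.1 10.9  0.2]
13 [493.8 219.2] row [24.   0.3  7.7] [-0.1 15.9  0.2]
```

>>> drive_tool(rows=[3.5,0,1.5,0,0,0,0,6.7,0,2.7,0,0,0,0,9.3,0,3.2,0,0,0,0,11.8,0,3.7,0,0.9,0,0,13.8,0,5,0,3.4,0,0,15.7,0,6.1,0,5.9,0,0])

```text
clock: 16.2
eef_pos: [489.9, 110.0, 226.4]
tcp_rot: [-0.006, 1.174, -3.002]
contact_force: [6.1, 0.5, 3.3]
opening: 0.001
```

```bash
python3 - <<'E'
from h import *
here(0);th();th(0)
arc(23,44,23,0);arc(18,45,18,0);arc(13,46,13,0);arc(8,47,8,0);arc(4,48,4,0);arc(0,48,0,0);arc(-2,48,0,0)
E
```

```text
t 16.2 bar c [500.7  37.1 226.4] tilt 22.7 F case [ 6.1 -0.4  3.3] T [ 0.11 -0.9   0.01] open 0.001 q [0.2  0.4  1.64 0.02 1.5  1.62]
th if contact 24.3 radius 54.6 corner [490.6  37.1 230.7]
th if contact 24.7 radius 43.7 corner [500.7  37.1 226.4]
23 [499.2 225.6] row [1.3 0.3 1.1] [-0.1 -0.3  0.2]
18 [496.4 222.6] row [5.2 0.3 2.5] [-0.1  4.7  0.2]
13 [493.8 219.2] row [9.4 0.3 3.6] [-0.1  9.7  0.2]
8 [491.4 215.5] row [13.7  0.3  4.3] [-0.1 14.7  0.2]
4 [489.6 212.3] row [17.3  0.3  4.8] [-0.1 18.7  0.2]
0 [489. 209.] row [20.6  0.3  4.1] [-0.1 22.7  0.1]
-2 [488.8 207.3] row [22.2  0.4  3.6] [-0.1 22.7  0.1]
```

>>> drive_tool(rows=[3,0,1.8,0,2.2,0,0,5.2,0,2.5,0,4.7,0,0,7.3,0,3,0,7.2,0,0,9.4,0,3.6,0,9.7,0,0,11.5,0,4,0,12.2,0,0,13.7,0,4.3,0,14.7,0,0])

```text
clock: 16.95
eef_pos: [480.3, 108.7, 215.6]
tcp_rot: [-0.016, 1.432, -3.013]
contact_force: [0.4, 0.3, 0.9]
opening: 0.003
```

```bash
python3 - <<'E'
from h import *
here(0);th();th(0);snap("l")
arc(8,47,8,0);arc(4,48,4,0);arc(0,48,0,0);arc(-2,48,0,0)
E
```

```text
t 16.95 bar c [491.   37.1 215.6] tilt 8.0 F case [0.4 0.2 0.9] T [ 0.01 -0.12 -0.02] open 0.003 q [0.21 0.24 1.84 0.01 1.2  1.63]
th if contact 8.1 radius 58.9 corner [480.1  37.2 217.2]
th if contact 8.1 radius 48.0 corner [491.   37.1 215.6]
8 [491.4 215.5] row [-0.1  0.3 -1.4] [-0.1  0.1  0.1]
4 [489.6 212.3] row [3.3 0.3 0. ] [-0.1  4.1  0.1]
0 [489. 209.] row [6.7 0.3 0.1] [-0.1  8.1  0.1]
-2 [488.8 207.3] row [8.4 0.3 0.1] [-0.1  8.1  0.1]
```

View pics/side_l.png

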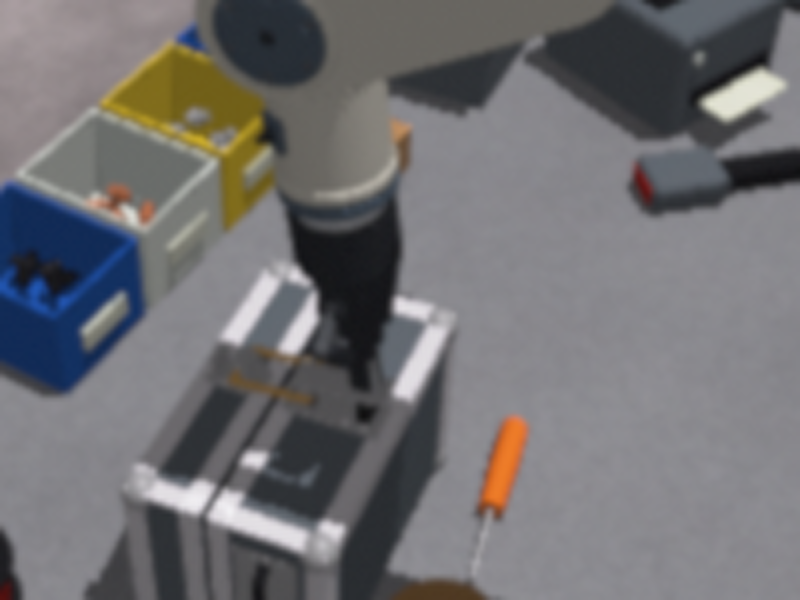

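The seam is nearly closed and the lever is almost flat under the tip at (365,395), with the resistance gone. Now I'll press gently down to the stop.

>>> drive_tool(rows=[2,0,0,0,2,0,0,4,0,0,0,5,0,0,6,0,0,0,8,0,0,7.5,0,0,0,8,0,0,7.5,0,0,0,8,0,0])

```text
clock: 17.68
eef_pos: [478.5, 108.4, 209.2]
tcp_rot: [-0.816, 1.568, 2.471]
contact_force: [-2.8, -0.8, 8.6]
opening: 0.0
```

```bash
python3 - <<'E'
from h import *
here(0);th(0)
E
```

```text
t 17.68 bar c [489.2  37.2 209.2] tilt 0.1 F case [-2.9 -0.4  8.6] T [-0.14  0.32 -0.03] open 0.0 q [0.22 0.17 1.94 0.   1.04 1.64]
th if contact 0.2 radius 48.3 corner [489.2  37.2 209.2]
```

>>> drive_tool(rows=[1.2,0,0,0,0,0,0,2.2,0,0,0,0,0,0,2.2,0,0,0,0,0,0])

```text
clock: 18.05
eef_pos: [479.0, 108.5, 208.8]
tcp_rot: [-0.684, 1.567, 2.603]
contact_force: [-4.8, -0.7, 19.1]
opening: -0.001
```

```bash
python3 - <<'E'
from h import *
here(0);th(0)
E
```

```text
t 18.05 bar c [489.7  37.2 208.8] tilt 0.2 F case [-4.9  0.  19.1] T [-0.22  0.93  0.02] open -0.001 q [0.22 0.17 1.93 0.   1.04 1.64]
th if contact -0.2 radius 47.8 corner [489.7  37.2 208.8]
```

>>> drive_tool(rows=[-10,0,0,0,0,0,0,-60,0,0,0,0,0,0,-120,0,0,0,0,0,0,-130,100,60,0,0,0,0,-130,250,120,0,0,0,0,-130,250,120,0,0,0,0,-130,250,120,0,0,0,0,-130,250,120,0,0,0,0,-130,250,120,0,0,0,0])

```text
clock: 19.18
eef_pos: [396.1, -157.9, 339.0]
tcp_rot: [-0.619, 1.566, 2.664]
contact_force: [0.6, 0.6, -0.5]
opening: -0.003
```

```bash
python3 - <<'E'
from h import *
here(0);snap("m")
for n,x0,y0,w,hh,k in(("side",205,175,75,56,10),("top",175,160,75,56,10)):
    s=cv2.imread(f"pics/{n}_m_raw.png")
    cv2.imwrite(f"pics/{n}_m2.png",cv2.resize(s[y0:y0+hh,x0:x0+w],None,fx=k,fy=k,interpolation=cv2.INTER_CUBIC))
E
```

```text
t 19.18 bar c [ 368.7 -214.2  339. ] tilt 0.2 F case [ 0.7  0.5 -0.5] T [0.04 0.01 0.03] open -0.003 q [-0.38 -0.06  1.89  0.    1.32  1.05]
```

View pics/side_m2.png

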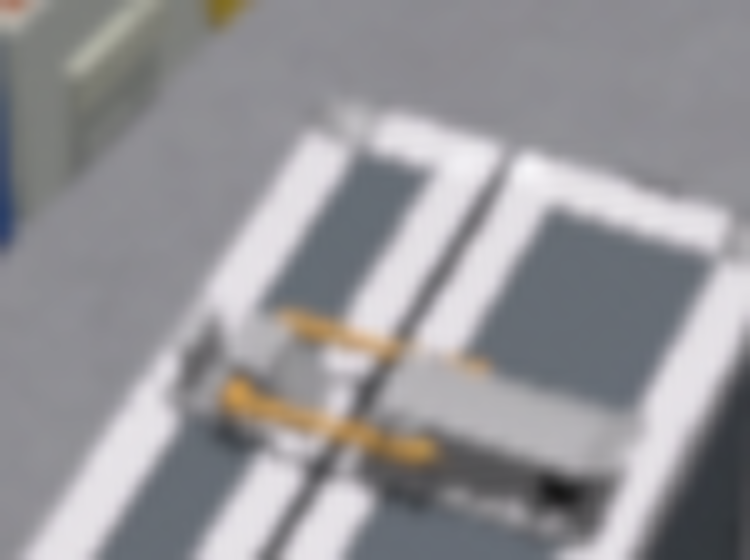

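View pics/top_m2.png

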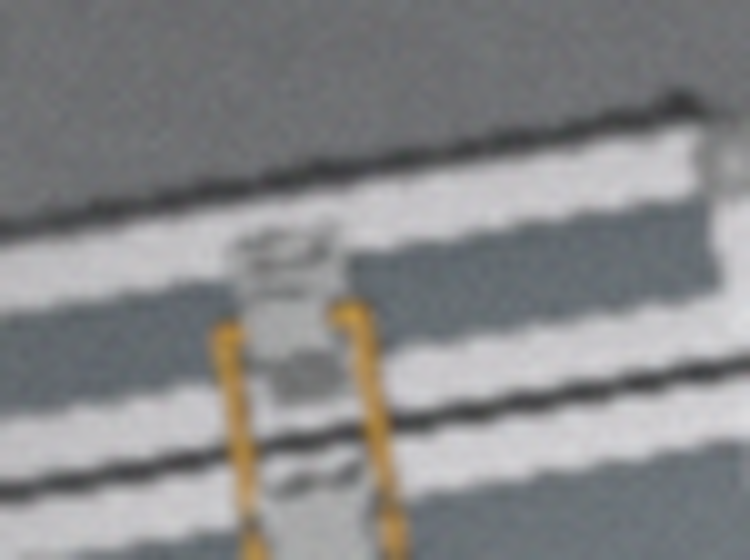

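View pics/top_m_raw.png

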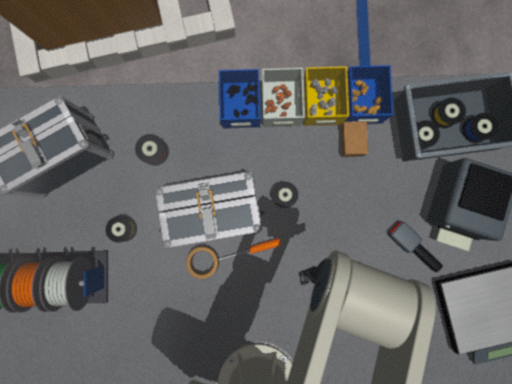

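The lever lies flat, the bar is under the lip with only its two ends showing (top crop (230,330) and (350,312)), the seam has narrowed and the bystanders haven't moved. I'll hand the job in.

```bash
python3 -c "
from rig import sign_off; print(sign_off())"
```

```text
the job is handed in; nothing more can be done
None
```

The draw latch is shut, and I handed the job in after about 19 s of the 51 s allowed. No verdict was reported, so success rests on my own checks.

**What I did**
- **Hooking:** I pinched the brass loop by its sides at 20 N and swung it down into the keeper's slot. I then drew it back under the lip until it met firm resistance of about 16 N, with the lever still nearly upright.
- **Closing the lever:** I released the loop and pushed the lever over along its arc with the closed fingertips. The readings I took between steps never passed 11 N. The resistance vanished near 0.14 rad.
- **Pressing home:** I pressed the lever onto its stop, reading 19 N against the 35 N limit, then withdrew.

**Last checks**
- **Lever:** the fingertip height at the stop put the lever at about 0 rad, and the last pictures show it lying flat.
- **Bar:** the keeper's lip covers the bar, with only its two ends showing in the top view.
- **Lid:** the seam has narrowed, so the lid is drawn in.
- **Bystanders:** by eye, none of the bystanders has moved in the top picture.
- **Arm:** it is clear of everything, with forces near zero.

**Not measured directly:** I judged the bar's distance from its seat and the lid's final gap from the pictures and forces. While lowering the bar, the upward force rose to 7 N and fell again. I took this as friction or a light brush on the lip, well below the 20 N limit. No check failed or contradicted another.

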